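Fish the lens hood out of the gap

ROBOT

A 7-joint arm with a two-finger parallel gripper is mounted at the origin on the work surface. World frame = base frame: x ahead of the robot, y to its left, z up, the work surface at z = 0. Lengths are in m, angles in rad, forces in N, time in s.
With the tool pointing down it reaches from about 0.425 to 0.875 m from the base axis. Payload 4.7 kg.
Tool frame: the origin (TCP) lies at the very end of the fingers, on their centre line; the grasp point (between the pads) lies 19 mm behind it; z points along the fingers, y is the line along which they close (so a half turn about z gives the same grasp; the last joint's range is limited). The gripper opens to 87 mm and grips with 3 to 60 N. Pads are 19 mm wide; open, the fingers measure 117 mm over their backs; the gripper's body (75 mm by 190 mm) begins 51 mm behind the grasp point.
Start: joints at [-1.284, 0.321, -0.07, 1.45, 0.023, 1.371, -0.057], TCP at [0.175, 0.626, 0.223] pointing down, gripper open.
Joint ranges: [-2.86, 2.86], [-0.3, 2.09], [-1.38, 1.24], [0.06, 2.45], [-1.56, 4.7], [0.09, 2.05], [-2.69, 2.69]. Speed limits (rad/s): [2.57, 2.57, 3.14, 3.14, 3.14, 3.14, 3.14].

INTERFACE

Orientations are given as a unit quaternion [w, x, y, z].
In Python, from bench import ctrl, cams, job_done gives the robot as it stands. The module is installed in compiled form; this text tells all that it offers.
- The arm moves only by the tool arm_command, never from a script. Its argument "series" is a list that holds one entry, the list of rows, each a list of 6 numbers: the shift along the tool's x, y, z in cm, then the turn, a rotation vector about the tool's x, y, z in degrees. A call has 1 to 8 rows; each row shifts and turns the commanded pose from where the row before left it, along the tool's axes as they then stand; what a row does not reach is not made up. A row lasts 1/10 s, in which the tool goes at most 50 mm and 8.59 degrees, less where a joint would pass 70% of its speed; a pose out of reach is approached as far as the arm can. A call is refused whole if a number of a shift passes 5 or a number of a turn 8.59, either way. A call with a gripper value outside its range is refused whole. "gripper" is the opening, from -1 (shut) to 1 (fully open), set as the call begins (left out, the last holds). The fingers move at their own pace and stop on an object; the grip force is fixed at half the most. Time passes only in rows, so rows that do not move let the fingers close. It gives the time, the measured TCP pose, the force, the opening and the grip force at its end, in the units of the state.
- ctrl.get_obs(): the state, without advancing time (a new reading comes with each control period).
- cams.camera(name): name is "scene" or "top" or "wrist"; returns (picture, depth): 384x512x3 uint8, red, green, blue; 384x512 float32, m along the optical axis (not along the pixel's ray), 0 where there is no reading.
- cams.camera_model(name): a dict with "fx", "fy", "cx", "cy" (pixels), "dist_coeffs" ([k1, k2, p1, p2, k3] as OpenCV has them; the pictures are not rectified), "world_from_camera" (4x4, takes a point from camera to world coordinates). Camera axes: x right, y up, looking along -z (the intrinsics and any distortion apply to the point x, -y, -z); pixel columns grow to the right and rows downward; lengths in m; the calibration is good to about 2 mm. A picture is of the moment at which its call begins: read the wrist's pose just before it. camera_model takes no time and is no camera call; for the wrist camera it gives the pose at the moment of the call.
- job_done(): hands the job in; it is judged then, once.
The state is a dict: "t": time; "qpos": joint angles; "joint_velocities": joint speeds; "joint_torque": joint torques, N m; "position": TCP position; "eef_rot": TCP orientation; "wrist_force": force on the tool from outside, world axes, zero at the start; "ft_torque": the same for the moment, N m; "opening": opening from 0.0 (shut) to 1.0 (fully open); "gripper_force": force on a finger pad.
Only numpy, scipy, OpenCV 4.12 (cv2) and the standard library are available. Lean on these libraries where they do the work, as an engineer would, in place of code of your own. Each camera call takes 0.05 s, during which the arm holds its last target. There are 200 camera calls.

TASK

The ribbed lens hood has dropped into the narrow gap between the two wooden stock cases: fish it out onto the open table through the open end of the gap with the bent rod, never touching the hood with the gripper while it is still in there. Then lay the rod back in its wooden rest, and stand the hood, the same way up as it stood in the gap, in the empty half of the shallow tray, setting it down gently. Leave everything else on the table where it is.

Things in the scene. Friction and masses are not known exactly. Their poses are not given: they have to be found in the camera images.
- cases: Two fixed pine stock cases side by side, each 180 mm long (own x), 80 mm wide (own y), 115 mm high, with an empty gap 76 mm wide and 180 mm long between them, closed at its +x end by a plywood back board (12 mm thick, 236 mm wide, 121 mm high) and open at the top and at its -x end (the mouth, where the small drawer fronts with brass knobs are). Origin on the table in the middle of the gap; x runs along the gap from mouth (x = -90 mm) to back board (x = +90 mm), z up.
- hood_center (a point): Aluminium lens hood, a ribbed flared tube open at both ends, standing on its narrow end in the gap: outer diameter 54 mm at the foot and 62 mm at the top rim, 50 mm high, wall 4 mm, about 120 g. Point on its axis half-way up (25 mm above its foot); z along its axis, towards the wide end. It slides on the table when pulled from inside or behind by the rod.
- hood: The same lens hood; origin at the centre of its foot, z up along its axis.
- rod_grip (a point): Bent rod, about 200 g: a dark wooden handle (flat-sided, 16 mm wide, 24 mm high, 150 mm long, reaching from x = -85 to +65 mm) continued by a 10 mm round steel bar that runs straight on to x = +100 mm and there bends at a right angle straight down. Point at the axis of the handle, 10 mm from the centre of mass, between the posts of the rest, where to grip it; x along the handle towards the bend, z up (away from the bent leg).
- rod_tip (a point): Lower end of the rod's bent leg (10 mm thick, rounded): 100 mm along x and 140 mm below the grip point.
- rod: The same bent rod; origin and axes as rod_grip.
- rest: Fixed wooden rest for the rod: base 130 x 80 mm, 12 mm high, and two posts (12 mm thick along x, 40 mm wide along y) at x = -45 and +45 mm, 159 mm high, each with a notch in its top, 22 mm wide, 16 mm deep, floor 143 mm above the table, in which the handle lies along the rest's x axis with the leg hanging free beyond the end, 15 mm above the table. Origin on the table at its centre.
- rest_seat (a point): Where the rod's grip point is when it lies home in the rest: 155 mm above the table over the rest's centre; x along the handle.
- tray: Fixed shallow wooden tray 180 mm (x) by 120 mm (y) with a lip 12 mm high and 4 mm thick and a felt floor 4 mm above the table. The lens stands in the +x half, the -x half is empty. Origin under its centre.
- tray_empty (a point): Centre of the empty half of the tray, on its floor (4 mm above the table), 45 mm from the tray's centre; axes as the tray.
- lens: A dark camera lens 56 mm across, 68 mm high, upright in the other half of the tray. Bystander. Origin at its foot.
- canister: Plastic film canister 38 mm across, 60 mm high, standing on the table in front of the gap's mouth, to one side. Bystander. Origin at its foot.
- meter: Black bakelite light meter 68 x 46 x 26 mm (x, y, z), lying flat on the table in front of the gap's mouth, to one side. Bystander. Origin under its centre.
- cap1: Brass lens cap, disc 60 mm across, 13 mm high, lying on the table some way out from the gap's mouth. Bystander. Origin under its centre.
- cap2: A second, equal brass lens cap, far back on the table. Bystander.
- carton: Small cardboard carton 75 x 55 x 60 mm standing on the right of the table. Bystander. Origin under its centre. (Not listed: a fixed bench vise holding a rangefinder, 153 mm high, further back, beyond x = 0.74 m.)
Things that resemble listed ones, but are neither listed nor needed, are in the scene too. Leave any blue look-alike of the rod alone. Leave any yellow look-alike of the tray alone.

How it is judged:
On the way, in this order (a step that is already met when the one before it is completed fails the run):
1. the leg of the rod is down in the gap while the hood is still in there (x of rod_tip in the frame of cases above -0.09 m and y of rod_tip in the frame of cases between -0.038 and 0.038 m and height (world z) of rod_tip below 0.045 m and x of hood_center in the frame of cases above -0.06 m), for 0.1 s.
2. the hood is wholly out of the mouth of the gap, on the table (x of hood_center in the frame of cases below -0.122 m and height (world z) of hood_center below 0.045 m), for 0.2 s.
At the end, for the whole second after the job is handed in: Hood at rest, narrow end down, on the tray floor inside the lip in the empty half (axis 8 to 66 mm from the tray centre, within 36 mm of its middle line, tilt under 0.1 rad); the rod at rest in both notches, leg down, grip point within 22 mm of the seat, 5 mm in height, 0.1 rad in yaw (x of hood_center in the frame of tray between -0.066 and -0.008 m and y of hood_center in the frame of tray between -0.036 and 0.036 m and height (world z) of hood_center between 0.026 and 0.034 m and angle between hood's own z axis and vertical below 0.1 rad and linear speed of each of hood, rod below 0.02 m/s and distance between rod_grip and rest_seat below 0.022 m and z of rod_grip in the frame of rest between 0.15 and 0.16 m and angle between the x axis of rod and the x axis of rest, either way round below 0.1 rad and angle between rod's own z axis and vertical below 0.2 rad); the robot touches nothing.
It fails at once if the gripper or arm touches the hood while any of it is still in the gap (contact force between any of the fingers, the arm and hood above 0.5 N and x of hood_center in the frame of cases above -0.115 m).
It fails at once if the hood is dropped or thrown (moving faster than 0.7 m/s with no finger on it) (linear speed of hood above 0.7 m/s and contact force between the fingers and hood below 0.1 N).
It fails at once if a bystander (lens, film canister, light meter, either lens cap or carton) is moved more than 20 mm (distance of any of lens, canister, meter, cap1, cap2, carton from where it was at the start of the episode above 0.02 m).
It also fails if it takes over 69 s, if anything falls off the work surface, if the arm or the gripper's body presses on something with over 40 N, if the wrist force passes 120 N, or if a joint passes its speed limit or range.

## Working session

There is one attempt and no reset: what is moved stays moved. The work goes in short steps, Python scripts to look and compute and a tool call to move; the robot and the scene stay as the last step left them, time stands still between calls to the robot, and variables do not carry over. Pictures are saved under pics/ and viewed, at most 13 in all, crops included, and the job is handed in when it is done.

Besides the shell and the picture viewer there is one more tool, called after "Request:" as name(argument=value, ...) on one line, values as JSON. arm_command: Moves the arm, as the interface text tells. Its arguments: {"type":"object","properties":{"series":{"type":"array"},"gripper":{"type":"number"}},"required":["series"]}

```bash
mkdir -p pics; cat > h.py <<'E'
import numpy as np, cv2
from bench import ctrl, cams, job_done
from scipy.spatial.transform import Rotation as R
def snap(n,f):
    m=cams.camera_model(n); p,d=cams.camera(n)
    cv2.imwrite('pics/'+f+'.png',p[:,:,::-1]); np.savez(f+'.npz',p=p,d=d,**{k:np.array(v) for k,v in m.items()})
    return p,d,m
def load(f):
    z=np.load(f+'.npz'); return z['p'],z['d'],z
def rays(m,uv):
    K=np.array([[m['fx'],0,m['cx']],[0,m['fy'],m['cy']],[0,0,1]],float)
    n=cv2.undistortPoints(np.array(uv,float).reshape(-1,1,2),K,np.array(m['dist_coeffs'],float)).reshape(-1,2)
    T=np.array(m['world_from_camera'])
    d=np.c_[n[:,0],-n[:,1],-np.ones(len(n))]@T[:3,:3].T
    return T[:3,3],d
def plane(m,uv,z):
    o,d=rays(m,uv); return o+d*((z-o[2])/d[:,2])[:,None]
def cloud(m,d):
    v,u=np.mgrid[:d.shape[0],:d.shape[1]]
    o,r=rays(m,np.c_[u.ravel(),v.ravel()]); P=o+r*d.reshape(-1,1); P[d.ravel()==0]=np.nan
    return P.reshape(*d.shape,3)
E
python3 - <<'E'
from h import *
a=snap('top','top0')[0]; b=snap('scene','scene0')[0]
for n in('top','scene'):
    m=cams.camera_model(n);print(n,np.round(m['world_from_camera'],3).tolist(),m['fx'],m['dist_coeffs'])
o=ctrl.get_obs();print(o['t'],o['position'],o['eef_rot'])
E
```

```text
top [[0.03, 0.984, -0.174, 0.341], [-1.0, 0.03, -0.004, -0.134], [0.001, 0.174, 0.985, 1.003], [0.0, 0.0, 0.0, 1.0]] 348.83387675341595 [0.00664355 0.         0.         0.         0.        ]
scene [[-0.706, -0.56, 0.434, 0.987], [0.708, -0.565, 0.423, 0.332], [0.008, 0.606, 0.796, 1.013], [0.0, 0.0, 0.0, 1.0]] 423.3717044763041 [0.00115709 0.         0.         0.         0.        ]
0.1 [0.17504057 0.62547985 0.22157013] [-5.32979838e-05  1.35947012e-01  9.90715735e-01 -8.60405328e-04]
```

View pics/top0.png

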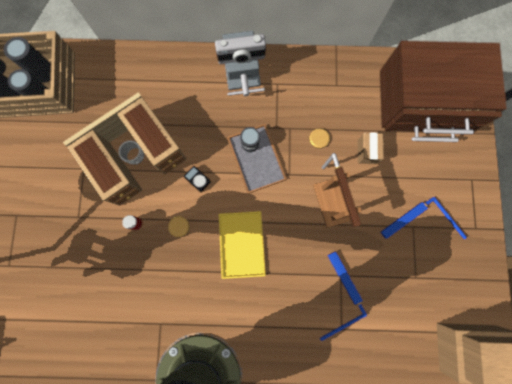

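View pics/scene0.png

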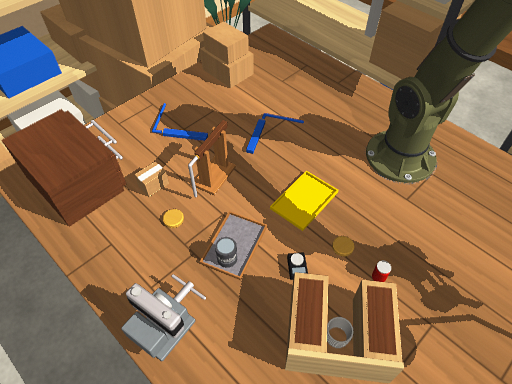

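The top view shows the cases at about (125,148), with the hood in the gap at (130,152). The mouth faces lower-right, between (125,200) and (180,160). The wooden rod lies in its rest at (345,195) with its bend at (332,160); the blue look-alikes at (345,280) and (425,215) are excluded. The grey felt tray is at (257,158) with the lens in its upper half; the yellow one at (242,245) is the look-alike. Next I'll measure, and take an enlarged crop to confirm.

```bash
python3 - <<'E'
from h import *
p,d,m=load('top0'); C=cloud(m,d); ps,ds,ms=load('scene0'); S=cloud(ms,ds)
def sel(C,box,z0,z1):
    x0,x1,y0,y1=box; P=C.reshape(-1,3)
    k=(P[:,0]>x0)&(P[:,0]<x1)&(P[:,1]>y0)&(P[:,1]<y1)&(P[:,2]>z0)&(P[:,2]<z1); return P[k]
def rect(P): return [np.round(v,4) for v in (cv2.minAreaRect((P[:,:2]*1000).astype(np.float32)))]
print('table z',np.nanmedian(C[250:300,60:200,2]))
for u,v,n in[(130,152,'hood'),(257,158,'tray'),(345,195,'rest'),(105,170,'caseL'),(150,130,'caseR'),(130,222,'can'),(178,226,'cap1'),(198,180,'meter'),(250,140,'lens')]:
    print(n,np.round(C[v,u],3))
for nm,Q in(('top',C),('scene',S)):
    c=C[152,130]
    print(nm,'cases',rect(sel(Q,(c[0]-.2,c[0]+.2,c[1]-.2,c[1]+.2),.105,.13)))
    c=C[152,130]; H=sel(Q,(c[0]-.06,c[0]+.06,c[1]-.06,c[1]+.06),.04,.06);print('hoodrim',len(H),H.mean(0) if len(H) else 0, rect(H) if len(H)>3 else 0)
    c=C[195,345]
    for z0,z1 in((.15,.175),(.145,.175)):
        H=sel(Q,(c[0]-.12,c[0]+.12,c[1]-.12,c[1]+.12),z0,z1);print('rod',len(H),rect(H) if len(H)>3 else 0, H[:,2].max() if len(H) else 0)
    c=C[158,257]
    H=sel(Q,(c[0]-.12,c[0]+.12,c[1]-.1,c[1]+.1),.003,.02)
    print('tray',len(H),rect(H))
    H=sel(Q,(c[0]-.12,c[0]+.12,c[1]-.1,c[1]+.1),.06,.075);print('lens',len(H),H.mean(0) if len(H) else 0)
A=cv2.resize(p[100:250,60:210],(480,480));B=cv2.resize(p[110:235,220:400],(0,0),fx=3.84*.7,fy=3.84*.7) 
B=cv2.resize(p[110:260,230:380],(480,480))
im=np.hstack([A[:,:390],B[:,:400]])
cv2.imwrite('pics/crop1.png',im[:,:,::-1])
E
```

```text
table z -0.0008549796497803186
hood [0.617 0.239 0.   ]
tray [ 0.609 -0.139  0.006]
rest [ 0.48  -0.354  0.167]
caseL [0.535 0.257 0.116]
caseR [0.647 0.148 0.118]
can [0.406 0.197 0.065]
cap1 [0.402 0.079 0.015]
meter [0.534 0.028 0.028]
lens [ 0.642 -0.117  0.073]
top cases [array([683.0229, 284.514 ]), array([399.4139, 235.7345]), np.float64(38.0453)]
hoodrim 247 [0.61752759 0.24375547 0.0479543 ] [array([623.835 , 243.6758]), array([114.5001,  69.6558]), np.float64(39.0481)]
rod 655 [array([ 497.6774, -354.7639]), array([189.5848,  40.6837]), np.float64(16.9413)] 0.17093941201269558
rod 690 [array([ 497.6808, -354.7585]), array([189.569 ,  40.9572]), np.float64(16.7634)] 0.17093941201269558
tray 1611 [array([ 609.2374, -139.107 ]), array([197.6465, 238.9822]), np.float64(89.7758)]
lens 300 [ 0.65206226 -0.11540594  0.07138576]
scene cases [array([603.6522, 221.3296]), array([193.5551, 236.6369]), np.float64(37.9208)]
hoodrim 302 [0.60995566 0.23794445 0.04758431] [array([627.6588, 245.1688]), array([125.4489,  68.5126]), np.float64(38.1)]
rod 448 [array([ 497.5323, -355.7213]), array([190.2567,  42.162 ]), np.float64(16.2378)] 0.1698199926148527
rod 495 [array([ 497.5323, -355.7213]), array([190.2567,  42.162 ]), np.float64(16.2378)] 0.1698199926148527
tray 1199 [array([ 603.6961, -140.6789]), array([221.8446, 194.9918]), np.float64(0.0407)]
lens 349 [ 0.6547091  -0.11407883  0.07044338]
```

View pics/crop1.png

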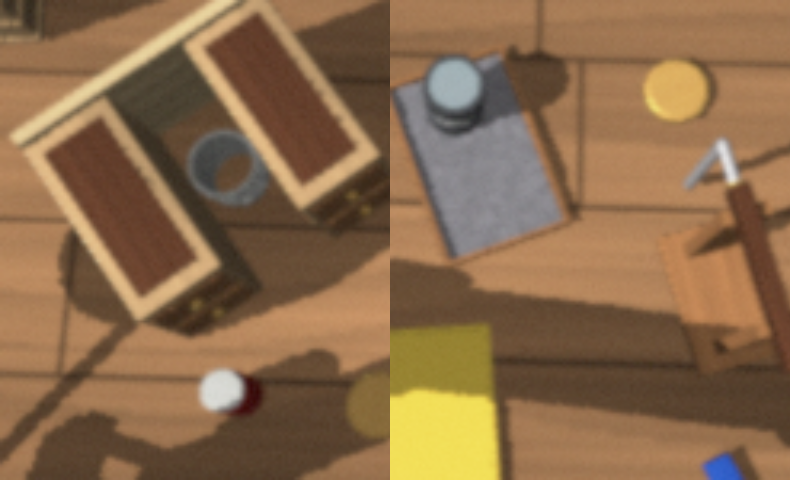

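The crop confirms the choices: the hood is a grey ring in the gap (225,168), the grey felt tray has the lens in one half, and the brown-handled rod with the steel bend lies in the wooden rest. I'll refine these positions and write a row planner.

```bash
cat >> h.py <<'E'
def plan(wps,start=None,q=.1):
    """wps: (x,y,z[m],rod-x yaw[deg],rows). prints rows; tool kept straight down"""
    o=ctrl.get_obs()
    if start is None:
        p=np.array(o['position']); w=np.array(o['eef_rot']); r=R.from_quat(w[[1,2,3,0]])
    else: p,r=start
    out=[]
    for x,y,z,yaw,n in wps:
        g=np.array([x,y,z]); rg=R.from_euler('Z',yaw,degrees=True)*R.from_euler('X',180,degrees=True)
        p0,r0=p.copy(),r; dv=(rg*r0.inv()).as_rotvec()
        for i in range(n):
            s=(i+1)/n; pt=p0+(g-p0)*s; rt=R.from_rotvec(dv*s)*r0
            sh=np.round(r.inv().apply(pt-p)*100/q)*q; tu=np.round((r.inv()*rt).as_rotvec(degrees=True)/.1)*.1
            out.append([round(float(a),2) for a in [*sh,*tu]])
            p=p+r.apply(sh/100); r=r*R.from_rotvec(tu,degrees=True)
    for i in range(0,len(out),8): print(str(out[i:i+8]).replace(' ','').replace('-0.0,','0,').replace('.0,',',').replace('.0]',']'))
    print('end',np.round(p,4),round(R.as_euler(r*R.from_euler('X',180,degrees=True),'ZYX',degrees=True)[0],1)); return p,r
def yaw_now():
    o=ctrl.get_obs(); w=np.array(o['eef_rot']); X=R.from_quat(w[[1,2,3,0]]).as_matrix()
    return np.degrees(np.arctan2(X[1,0],X[0,0])), X[:,2]
E
python3 - <<'E'
from h import *
from scipy.optimize import least_squares
th=np.radians(38); ex=np.array([np.cos(th),np.sin(th)]); ey=np.array([-ex[1],ex[0]]); O=np.array([.5989,.2176])
L=[]
for f in('top0','scene0'):
    p,d,m=load(f); P=cloud(m,d).reshape(-1,3); hsv=cv2.cvtColor(p,cv2.COLOR_RGB2HSV)
    q=P[:,:2]-O; c=np.c_[q@ex,q@ey]
    k=(abs(c[:,1])<.034)&(abs(c[:,0])<.08)&(P[:,2]>.044)&(P[:,2]<.056); c=c[k]
    r=least_squares(lambda a:np.hypot(c[:,0]-a[0],c[:,1]-a[1])-a[2],[c[:,0].mean(),0,.03],loss='soft_l1',f_scale=.002).x
    print(f,'hood case xy r',r,k.sum(),'range',c.min(0),c.max(0))
    # handle: colour-dark brown z>.161
    k=(abs(P[:,0]-.49)<.13)&(abs(P[:,1]+.355)<.08)&(P[:,2]>.161)&(P[:,2]<.172)
    Q=(P[k,:2]*1000).astype(np.float32); print('handle',k.sum(),cv2.minAreaRect(Q), Q.mean(0), P[k,2].max())
    # felt
    h=hsv.reshape(-1,3); k=(abs(P[:,0]-.61)<.13)&(abs(P[:,1]+.139)<.11)&(h[:,1]<60)&(P[:,2]<.02)&(P[:,2]>-.01)
    mk=(k.reshape(384,512)*255).astype(np.uint8); mk=cv2.morphologyEx(mk,cv2.MORPH_OPEN,np.ones((3,3)))
    cs=max(cv2.findContours(mk,cv2.RETR_EXTERNAL,cv2.CHAIN_APPROX_NONE)[0],key=cv2.contourArea)
    W=plane(m,cs.reshape(-1,2),.004); print('felt',cv2.minAreaRect((W[:,:2]*1000).astype(np.float32)))
print(ctrl.get_obs()['opening'])
plan([(.30,.58,.26,120,4),(.56,.30,.28,50,10),(.52,-.25,.28,16.5,14),(.488,-.358,.22,16.5,4)])
E
```

```text
top0 hood case xy r [ 0.01033375 -0.00011665  0.02861053] 121 range [-0.02026848 -0.02997503] [0.04059258 0.02999505]
handle 421 ((495.4964599609375, -355.78857421875), (184.85398864746094, 17.944629669189453), 17.277196884155273) [ 477.31787 -360.40164] 0.17093941201269558
felt ((610.220458984375, -136.61911010742188), (169.77272033691406, 107.75361633300781), 21.700223922729492)
scene0 hood case xy r [ 0.01090665 -0.00122709  0.02852793] 161 range [-0.02042281 -0.03029344] [0.04084948 0.02810419]
handle 244 ((495.8745422363281, -356.01513671875), (187.1884307861328, 19.454660415649414), 17.65843391418457) [ 481.7633  -359.86353] 0.1698199926148527
felt ((607.2752685546875, -136.94781494140625), (166.96701049804688, 108.21966552734375), 21.725868225097656)
0.9983553737316307
[[-3.3,-0.3,-1,0,0,11.1],[-3.3,0.4,-0.9,0,0,11.1],[-3.2,1.1,-1,-0.1,0,11.1],[-2.9,1.6,-0.9,0,0,11.1],[-3.7,0.8,-0.2,0,0,7],[-3.6,1.3,-0.2,0,0,7],[-3.4,1.8,-0.2,0,0,7],[-3.2,2.1,-0.2,0,0,7]]
[[-2.9,2.5,-0.2,0,0,7],[-2.5,2.8,-0.2,0,0,7],[-2.2,3.2,-0.2,0,0,7],[-1.8,3.3,-0.2,0,0,7],[-1.4,3.6,-0.2,0,0,7],[-1,3.7,-0.2,0.1,0,7],[-3.2,2.3,0,0,0,2.4],[-3.1,2.4,0,0,0,2.4]]
[[-3,2.6,0,0,0,2.4],[-2.8,2.7,0,0,0,2.4],[-2.8,2.8,0,0,0,2.4],[-2.6,2.9,0,0,0,2.3],[-2.6,3.1,0,0,0,2.4],[-2.3,3.1,0,0,0,2.4],[-2.3,3.2,0,0,0,2.4],[-2.1,3.3,0,0,0,2.4]]
[[-2,3.4,0,0,0,2.4],[-1.8,3.5,0,0,0,2.4],[-1.7,3.6,0,0,0,2.4],[-1.6,3.6,0,0,0,2.4],[-1.5,2.4,1.5,0,0,-0],[-1.6,2.3,1.5,0,0,-0],[-1.5,2.4,1.5,0,0,-0],[-1.5,2.3,1.5,0,0,-0]]
end [ 0.4879 -0.3576  0.2196] 16.5
```

```bash
python3 - <<'E'
from h import *
plan([(.38,.52,.28,120,8),(.58,.18,.28,70,10),(.57,-.15,.28,35,8),(.488,-.358,.20,17.2,6)])
E
```

```text
[[-2.8,-0.6,-0.7,0,0,5.5],[-2.9,-0.3,-0.8,0,0,5.6],[-2.9,0,-0.7,0,0,5.5],[-2.8,0.2,-0.7,0,0,5.6],[-2.9,0.6,-0.7,0,0,5.5],[-2.7,0.8,-0.8,-0.1,0,5.6],[-2.7,1,-0.7,0,0,5.5],[-2.6,1.3,-0.7,0,0.1,5.6]]
[[-3.9,0,0,0,0,5],[-4,0.4,0,0,0,5],[-3.8,0.7,0,0,0,5],[-3.8,1.1,0,0,0,5],[-3.7,1.4,0,0,0,5],[-3.6,1.7,0,0,0,5],[-3.4,2,0,0,0,5],[-3.2,2.3,-0.1,0,0,5]]
[[-3,2.5,0,0,0,5],[-2.7,2.9,0,0,-0.1,5],[-3.9,1.3,0,0,0,4.4],[-3.8,1.6,0,0,0,4.3],[-3.7,1.9,0,0,0,4.4],[-3.6,2.1,0,0,0,4.4],[-3.3,2.4,0,0,0,4.4],[-3.2,2.7,0,0,0,4.3]]
[[-2.9,2.9,0.1,0,0,4.4],[-2.7,3.1,0,0,0,4.4],[-3.1,2.1,1.3,0,0,3],[-3,2.2,1.4,0,0,2.9],[-2.9,2.3,1.3,0,0,3],[-2.8,2.5,1.3,0,0,2.9],[-2.6,2.7,1.3,0,0,3],[-2.5,2.8,1.4,0,0,3]]
end [ 0.4879 -0.3585  0.1998] 17.2
```

Request:
arm_command(series=[[[-2.8,-0.6,-0.7,0,0,5.5],[-2.9,-0.3,-0.8,0,0,5.6],[-2.9,0,-0.7,0,0,5.5],[-2.8,0.2,-0.7,0,0,5.6],[-2.9,0.6,-0.7,0,0,5.5],[-2.7,0.8,-0.8,0,0,5.6],[-2.7,1,-0.7,0,0,5.5],[-2.6,1.3,-0.7,0,0,5.6]]], gripper=1)

```text
t: 0.9
position: [0.3805, 0.5192, 0.2804]
eef_rot: [-0.0, 0.502, 0.865, -0.0]
wrist_force: [0.2, 0.0, -0.8]
opening: 0.998
gripper_force: 0.0
```

Request:
arm_command(series=[[[-3.9,0,0,0,0,5],[-4,0.4,0,0,0,5],[-3.8,0.7,0,0,0,5],[-3.8,1.1,0,0,0,5],[-3.7,1.4,0,0,0,5],[-3.6,1.7,0,0,0,5],[-3.4,2,0,0,0,5],[-3.2,2.3,0,0,0,5]]])

```text
t: 1.7
position: [0.5405, 0.2466, 0.2802]
eef_rot: [-0.0, 0.767, 0.641, -0.0]
wrist_force: [0.7, -0.1, 0.8]
opening: 1.0
gripper_force: 0.0
```

Request:
arm_command(series=[[[-3,2.5,0,0,0,5],[-2.7,2.9,0,0,0,5],[-3.9,1.3,0,0,0,4.4],[-3.8,1.6,0,0,0,4.3],[-3.7,1.9,0,0,0,4.4],[-3.6,2.1,0,0,0,4.4],[-3.3,2.4,0,0,0,4.4],[-3.2,2.7,0,0,0,4.3]]])

```text
t: 2.5
position: [0.5722, -0.0689, 0.2802]
eef_rot: [-0.0, 0.928, 0.372, -0.0]
wrist_force: [0.2, 0.5, 0.6]
opening: 0.997
gripper_force: 0.0
```

Request:
arm_command(series=[[[-2.9,2.9,0,0,0,4.4],[-2.7,3.1,0,0,0,4.4],[-3.1,2.1,1.3,0,0,3],[-3,2.2,1.4,0,0,2.9],[-2.9,2.3,1.3,0,0,3],[-2.8,2.5,1.3,0,0,2.9],[-2.6,2.7,1.3,0,0,3],[-2.5,2.8,1.4,0,0,3]]])

```text
t: 3.3
position: [0.4873, -0.359, 0.1998]
eef_rot: [-0.0, 0.989, 0.148, 0.0]
wrist_force: [0.7, -0.2, -0.9]
opening: 0.999
gripper_force: 0.0
```

Request:
arm_command(series=[[[0,0,0,0,0,0],[0,0,0,0,0,0]]])

```text
t: 3.5
position: [0.487, -0.3586, 0.1998]
eef_rot: [-0.0, 0.989, 0.148, -0.001]
wrist_force: [0.2, 0.6, -0.1]
opening: 0.995
gripper_force: 0.0
```

```bash
python3 - <<'E'
from h import *
p,d,m=snap('wrist','w1'); print(yaw_now(),ctrl.get_obs()['position'],ctrl.get_obs()['qpos'])
P=cloud(m,d).reshape(-1,3)
k=(abs(P[:,0]-.49)<.13)&(abs(P[:,1]+.355)<.08)&(P[:,2]>.1615)&(P[:,2]<.175)
Q=(P[k,:2]*1000).astype(np.float32); print(k.sum(),cv2.minAreaRect(Q),P[k,2].max(),np.median(P[k,2]))
E
```

```text
(np.float64(17.197095468859718), array([-2.57384128e-04,  9.92415575e-04, -9.99999474e-01])) [ 0.48826173 -0.35737104  0.2002006 ] [-0.12045916  0.31193446  0.86874076  1.62566397 -0.24497692  1.31890925
 -0.48441515]
4472 ((479.6155700683594, -362.78167724609375), (150.96893310546875, 16.05394172668457), 16.98019790649414) 0.16909015008124587 0.16668023891606168
```

View pics/w1.png

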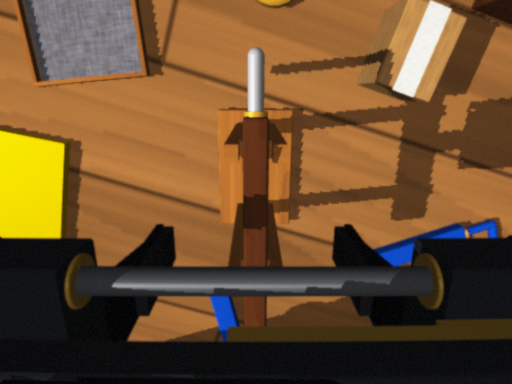

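The wrist view shows the brown handle centred between the fingers, running from (256,325) to (256,115). Descend and grip.

Request:
arm_command(series=[[[0,0.2,1.6,0,0,0],[0,0,1.6,0,0,0],[0,0,1.6,0,0,0],[0,0,1.2,0,0,0],[0,0,0.4,0,0,0],[0,0,0,0,0,0]]])

```text
t: 4.15
position: [0.4882, -0.3596, 0.1356]
eef_rot: [-0.0, 0.989, 0.149, -0.001]
wrist_force: [-0.8, 0.5, 1.5]
opening: 1.0
gripper_force: 0.0
```

Request:
arm_command(series=[[[0,0,0,0,0,0],[0,0,0,0,0,0],[0,0,0,0,0,0],[0,0,0,0,0,0],[0,0,0,0,0,0],[0,0,0,0,0,0]]], gripper=-1)

```text
t: 4.75
position: [0.4887, -0.3599, 0.1367]
eef_rot: [0.0, 0.989, 0.149, 0.0]
wrist_force: [-0.2, 0.2, 0.4]
opening: 0.54
gripper_force: 0.0
```

Request:
arm_command(series=[[[0,0,-1,0,0,0],[0,0,-2,0,0,0],[0,0,-3,0,0,0],[0,0,-3,0,0,0],[0,0,-3,0,0,0],[0,0,-2.6,0,0,0]]])

```text
t: 5.35
position: [0.4886, -0.3604, 0.2851]
eef_rot: [0.001, 0.989, 0.149, 0.001]
wrist_force: [0.7, 0.3, -0.7]
opening: 0.03
gripper_force: 0.0
```

```bash
python3 - <<'E'
from h import *
p,d,m=snap('wrist','w2'); y,zz=yaw_now();o=ctrl.get_obs();t=np.array(o['position']);print(y,zz,t,o['opening'],o['gripper_force'])
P=cloud(m,d).reshape(-1,3)
q=P[:,:2]-t[:2]; a=np.radians(y); X=q@[np.cos(a),np.sin(a)]; Y=q@[-np.sin(a),np.cos(a)]; Z=P[:,2]-t[2]
k=(X>.02)&(X<.12)&(abs(Y)<.03)&(Z>0.005)&(Z<.06)
import numpy as np
print('slope y(x)',np.polyfit(X[k],Y[k],1),'xmax',X[k].max())
for a0 in np.arange(.02,.12,.01):
    s=k&(X>=a0)&(X<a0+.01); 
    if s.sum(): print(round(a0,2),s.sum(),np.round([np.median(Y[s]),np.percentile(Z[s],95)],4))
E
cp pics/w2.png pics/w2v.png
```

```text
17.16446456658217 [ 0.0073437  -0.00373661 -0.99996605] [ 0.49010008 -0.36162539  0.28946203] 0.020215018892413245 0.0Traceback (most recent call last):
  File "<stdin>", line 7, in <module>
    raise TypeError("expected non-empty vector for x")
TypeError: expected non-empty vector for x
```

The fingers close slowly and I lifted before they had gripped. Reopen, check the rod from above, then retry.

Request:
arm_command(series=[[[0,0,0,0,0,0],[0,0,0,0,0,0],[0,0,0,0,0,0],[0,0,0,0,0,0],[0,0,0,0,0,0],[0,0,0,0,0,0],[0,0,0,0,0,0],[0,0,0,0,0,0]]], gripper=1)

```text
t: 6.2
position: [0.4886, -0.36, 0.2825]
eef_rot: [-0.0, 0.989, 0.149, -0.0]
wrist_force: [-0.7, 0.9, 0.5]
opening: 0.666
gripper_force: 0.0
```

Request:
arm_command(series=[[[0,0,3,0,0,0],[0,0,3,0,0,0],[0,0,2.6,0,0,0],[0,0,0,0,0,0],[0,0,0,0,0,0]]])

```text
t: 6.7
position: [0.4887, -0.36, 0.197]
eef_rot: [0.0, 0.989, 0.149, -0.0]
wrist_force: [0.5, -0.2, 0.7]
opening: 0.988
gripper_force: 0.0
```

```bash
python3 - <<'E'
from h import *
p,d,m=snap('wrist','w3'); print(yaw_now(),ctrl.get_obs()['position'],ctrl.get_obs()['opening'])
P=cloud(m,d).reshape(-1,3)
k=(abs(P[:,0]-.49)<.13)&(abs(P[:,1]+.355)<.08)&(P[:,2]>.1615)&(P[:,2]<.175)
Q=(P[k,:2]*1000).astype(np.float32); print(k.sum(),cv2.minAreaRect(Q),P[k,2].max(),np.median(P[k,2]))
E
```

```text
(np.float64(17.168627739196946), array([ 0.00148136, -0.00107361, -0.99999833])) [ 0.48915158 -0.36056191  0.19794357] 0.9963757412542283
4484 ((481.40118408203125, -362.2316589355469), (147.65737915039062, 16.074975967407227), 16.99080467224121) 0.16939186277338125 0.16665161584038896
```

Request:
arm_command(series=[[[0,0,1.5,0,0,0],[0,0,1.5,0,0,0],[0,0,1.5,0,0,0],[0,0,1.2,0,0,0],[0,0,0.4,0,0,0],[0,0,0,0,0,0]]])

```text
t: 7.35
position: [0.4881, -0.3597, 0.1345]
eef_rot: [-0.0, 0.989, 0.149, -0.001]
wrist_force: [-0.8, -0.1, -1.2]
opening: 0.996
gripper_force: 0.0
```

Request:
arm_command(series=[[[0,0,0,0,0,0],[0,0,0,0,0,0],[0,0,0,0,0,0],[0,0,0,0,0,0],[0,0,0,0,0,0],[0,0,0,0,0,0],[0,0,0,0,0,0]]], gripper=-1)

```text
t: 8.05
position: [0.4886, -0.3599, 0.1356]
eef_rot: [-0.0, 0.989, 0.149, 0.0]
wrist_force: [0.5, -0.1, 1.0]
opening: 0.446
gripper_force: 0.0
```

Request:
arm_command(series=[[[0,0,0,0,0,0],[0,0,0,0,0,0],[0,0,0,0,0,0],[0,0,0,0,0,0],[0,0,0,0,0,0],[0,0,0,0,0,0]]])

```text
t: 8.65
position: [0.4886, -0.3599, 0.1355]
eef_rot: [-0.0, 0.989, 0.149, 0.0]
wrist_force: [-0.5, -0.4, 0.1]
opening: 0.174
gripper_force: 30.0
```

```bash
python3 - <<'E'
from h import *
plan([(.4886,-.3599,.295,17.2,6),(.53,-.24,.295,40,5),(.669,.145,.295,128,17)])
E
```

```text
[[0,0,-2.7,0,0,-0],[0,0,-2.6,0,0,-0],[0,0,-2.7,0,0,-0],[0,0,-2.6,0,0,-0],[0,0,-2.7,0,0,-0],[0,0,-2.6,0,0,-0],[1.5,-2,0,0,0,-4.6],[1.7,-2,0,0,0,-4.5]]
[[1.8,-1.8,0,0,0,-4.6],[1.9,-1.6,0,0,0,-4.6],[2.1,-1.5,0,0,0,-4.5],[2.1,-1.2,0,0,0,-5.2],[2.2,-1,0,0,0,-5.2],[2.2,-0.8,0,0,0,-5.1],[2.4,-0.6,0,0,0,-5.2],[2.3,-0.4,0,0,0,-5.2]]
[[2.4,-0.2,0,0,0,-5.2],[2.4,0,0,0,0,-5.1],[2.4,0.3,0,0,0,-5.2],[2.4,0.4,0,0,0,-5.2],[2.3,0.7,0,0,0,-5.2],[2.2,0.9,0,0,0,-5.2],[2.2,1.1,0,0,0,-5.1],[2,1.3,0,0,0,-5.2]]
[[1.9,1.4,0,0,0,-5.2],[1.8,1.6,0,0,0,-5.2],[1.6,1.8,0,0,0,-5.2],[1.5,1.9,0,0,0,-5.1]]
end [0.6686 0.1449 0.2946] 128.0
```

Request:
arm_command(series=[[[0,0,-1.5,0,0,0],[0,0,-2.5,0,0,0],[0,0,-3,0,0,0],[0,0,-3,0,0,0],[0,0,-3,0,0,0],[0,0,-3,0,0,0],[1.5,-2,0,0,0,-4.6],[1.7,-2,0,0,0,-4.5]]])

```text
t: 9.45
position: [0.5051, -0.3128, 0.2977]
eef_rot: [0.001, 0.974, 0.227, 0.001]
wrist_force: [0.4, 1.1, -2.7]
opening: 0.179
gripper_force: 30.0
```

Request:
arm_command(series=[[[1.8,-1.8,0,0,0,-4.6],[1.9,-1.6,0,0,0,-4.6],[2.1,-1.5,0,0,0,-4.5],[2.1,-1.2,0,0,0,-5.2],[2.2,-1,0,0,0,-5.2],[2.2,-0.8,0,0,0,-5.1],[2.4,-0.6,0,0,0,-5.2],[2.3,-0.4,0,0,0,-5.2]]])

```text
t: 10.25
position: [0.5716, -0.1252, 0.2957]
eef_rot: [0.0, 0.838, 0.546, 0.0]
wrist_force: [0.8, 1.0, -2.2]
opening: 0.179
gripper_force: 30.0
```

Request:
arm_command(series=[[[2.4,-0.2,0,0,0,-5.2],[2.4,0,0,0,0,-5.1],[2.4,0.3,0,0,0,-5.2],[2.4,0.4,0,0,0,-5.2],[2.3,0.7,0,0,0,-5.2],[2.2,0.9,0,0,0,-5.2],[2.2,1.1,0,0,0,-5.1],[2,1.3,0,0,0,-5.2]]])

```text
t: 11.05
position: [0.6367, 0.0563, 0.2956]
eef_rot: [-0.0, 0.591, 0.807, -0.0]
wrist_force: [0.5, -0.1, -2.0]
opening: 0.178
gripper_force: 30.0
```

Request:
arm_command(series=[[[1.9,1.4,0,0,0,-5.2],[1.8,1.6,0,0,0,-5.2],[1.6,1.8,0,0,0,-5.2],[1.5,1.9,0,0,0,-5.1],[0,0,0,0,0,0],[0,0,0,0,0,0]]])

```text
t: 11.65
position: [0.6683, 0.1459, 0.2951]
eef_rot: [-0.0, 0.438, 0.899, -0.001]
wrist_force: [-0.1, 0.8, -1.1]
opening: 0.181
gripper_force: 30.0
```

```bash
python3 - <<'E'
from h import *
y,zz=yaw_now();o=ctrl.get_obs();t=np.array(o['position']);print(y,zz,t,o['opening'],o['gripper_force'])
p,d,m=snap('scene','s3'); p2,d2,m2=snap('wrist','w4'); 
im=np.hstack([cv2.resize(p[230:384,230:430],(520,400)),cv2.resize(p2,(280,400))]) if 0 else None
A=cv2.resize(p[180:380,260:430],(408,480)); B=p2[:,:390]; B=cv2.resize(p2,(392,294)); B=np.vstack([B,np.zeros((186,392,3),np.uint8)])
cv2.imwrite('pics/c3.png',np.hstack([A,B])[:,:,::-1])
for mm,dd,n in((m,d,'scene'),(m2,d2,'wrist')):
    P=cloud(mm,dd).reshape(-1,3); q=P[:,:2]-t[:2]; a=np.radians(y); X=q@[np.cos(a),np.sin(a)]; Y=q@[-np.sin(a),np.cos(a)]; Z=P[:,2]-t[2]
    k=(X>.03)&(X<.13)&(abs(Y)<.03)&(Z>-.11)&(Z<.04); print(n,k.sum(),'xmax',np.percentile(X[k],99))
    for a0 in np.arange(.03,.12,.02):
        s=k&(X>=a0)&(X<a0+.02)&(Z>0.0)
        if s.sum(): print(round(a0,2),s.sum(),np.round([Y[s].min(),np.median(Y[s]),Y[s].max(),np.percentile(Z[s],95)],4))
    for z0 in np.arange(-.11,0,.03):
        s=k&(X>.09)&(Z>=z0)&(Z<z0+.03)
        if s.sum(): print('leg',round(z0,2),s.sum(),np.round([np.median(X[s]),np.median(Y[s])],4))
E
```

```text
128.0699220036734 [-8.89321245e-04 -9.26675853e-04 -9.99999175e-01] [0.66828261 0.14586106 0.29506002] 0.181004273407841 29.998883362859488
scene 402 xmax 0.10249388654901744
0.03 27 [-0.0085 -0.0059  0.0072  0.0314]
0.05 121 [-0.0089 -0.0045  0.0068  0.0315]
0.07 61 [-0.0056 -0.0021  0.0043  0.0238]
0.09 57 [-0.006  -0.0031  0.0031  0.0238]
leg -0.11 35 [ 0.0967 -0.0036]
leg -0.08 34 [ 0.0962 -0.0036]
leg -0.05 39 [ 0.0968 -0.0038]
leg -0.02 42 [ 0.097  -0.0039]
wrist 5393 xmax 0.0996492524405407
0.03 1746 [-0.0066  0.0016  0.0094  0.0325]
0.05 1761 [-0.0067  0.0015  0.0094  0.0324]
0.07 1219 [-0.0036  0.0011  0.0062  0.0251]
0.09 667 [-0.0034  0.0011  0.006   0.0252]
```

View pics/c3.png

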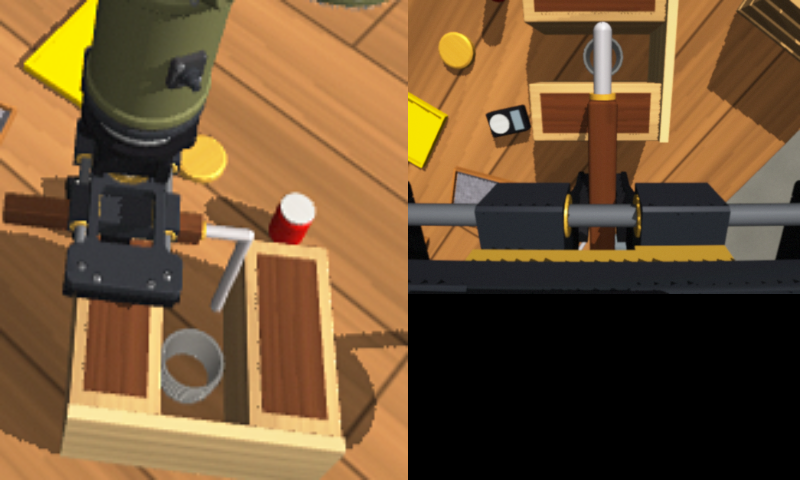

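Left: the leg hangs beside the gap, ahead of the hood ring at (192,366) once perspective is allowed for. Right, wrist view: the leg top (602,30) lies over the hood ring at (602,55), centred in the gap. The measured leg axis is about 2 mm from the hood axis, so lower it into the hood.

Request:
arm_command(series=[[[0,0,3,0,0,0],[0,0,3,0,0,0],[0,0,3,0,0,0],[0,0,1.5,0,0,0],[0,0,1,0,0,0],[0,0,1,0,0,0]]])

```text
t: 12.35
position: [0.6693, 0.1444, 0.1713]
eef_rot: [0.001, 0.439, 0.899, 0.001]
wrist_force: [0.5, -0.0, -1.8]
opening: 0.179
gripper_force: 30.0
```

Request:
arm_command(series=[[[0,0,1,0,0,0],[0,0,1,0,0,0],[0,0,1,0,0,0],[0,0,0.5,0,0,0],[0,0,0,0,0,0],[0,0,0,0,0,0]]])

```text
t: 12.95
position: [0.6688, 0.145, 0.1358]
eef_rot: [0.0, 0.439, 0.899, 0.0]
wrist_force: [-0.4, 0.7, -0.8]
opening: 0.184
gripper_force: 30.0
```

```bash
python3 - <<'E'
from h import *
from scipy.optimize import least_squares
y,zz=yaw_now();o=ctrl.get_obs();t=np.array(o['position']);print(y,zz,t,o['wrist_force'])
th=np.radians(38); ex=np.array([np.cos(th),np.sin(th)]); ey=np.array([-ex[1],ex[0]]); O=np.array([.5989,.2176])
p,d,m=snap('wrist','w5'); P=cloud(m,d).reshape(-1,3); q=P[:,:2]-O; c=np.c_[q@ex,q@ey]
a=np.radians(y); l=t[:2]+.098*np.array([np.cos(a),np.sin(a)])-O; print('leg in case',l@ex,l@ey)
k=(abs(c[:,1])<.034)&(abs(c[:,0])<.08)&(P[:,2]>.044)&(P[:,2]<.056)&(np.hypot(*(c-[l@ex,l@ey]).T)>.012); c=c[k]
print(least_squares(lambda a:np.hypot(c[:,0]-a[0],c[:,1]-a[1])-.029,[c[:,0].mean(),0],loss='soft_l1',f_scale=.002).x,k.sum(),c.min(0),c.max(0))
cv2.imwrite('pics/c5.png',cv2.resize(p[0:200,100:400],(600,400))[:,:,::-1])
E
```

```text
127.9728680003769 [ 4.37590043e-04  9.87061341e-05 -9.99999899e-01] [0.66878129 0.14495427 0.13579399] [-0.43467659  0.69708922 -0.76340336]
leg in case 0.01038843313871985 -0.0022688469308445496
[ 0.00988754 -0.00167823] 1621 [-0.02082246 -0.03036449] [0.04049787 0.02917297]
```

View pics/c5.png

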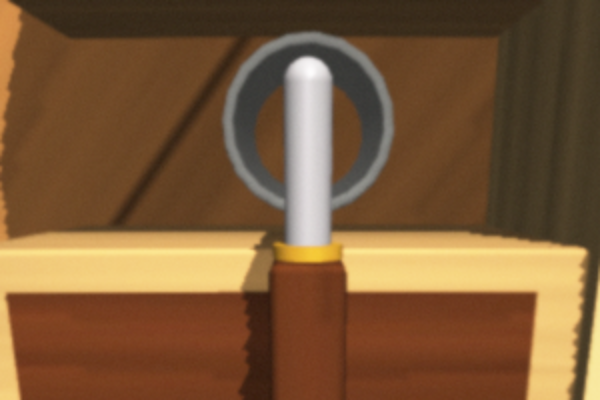

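The leg stands inside the hood ring (308,120). Pull it out along −y of the tool (the mouth direction).

Request:
arm_command(series=[[[0.1,-0.6,0,0,0,0],[0.1,-0.6,0,0,0,0],[0,-0.6,0,0,0,0],[0,-0.8,0,0,0,0],[0,-1.1,0,0,0,0],[0,-1.3,0,0,0,0],[0,-1.4,0,0,0,0],[0,-1.5,0,0,0,0]]])

```text
t: 13.8
position: [0.6043, 0.0972, 0.1358]
eef_rot: [0.0, 0.439, 0.899, 0.0]
wrist_force: [-0.2, -0.1, -1.2]
opening: 0.18
gripper_force: 30.0
```

Request:
arm_command(series=[[[0,-1.5,0,0,0,0],[0,-1.5,0,0,0,0],[0,-1.5,0,0,0,0],[0,-1.4,0,0,0,0],[0,-1.2,0,0,0,0],[0,-1,0,0,0,0],[0,-0.8,0,0,0,0],[0,-0.4,0,0,0,0]]])

```text
t: 14.6
position: [0.5313, 0.0402, 0.1357]
eef_rot: [0.0, 0.439, 0.899, 0.0]
wrist_force: [0.6, 0.3, -1.4]
opening: 0.177
gripper_force: 30.0
```

Request:
arm_command(series=[[[0,-0.2,0,0,0,0],[0,0,0,0,0,0],[0,0.4,0,0,0,0],[0,0.4,0,0,0,0],[0,0.5,0,0,0,0],[0,0,0,0,0,0]]])

```text
t: 15.2
position: [0.541, 0.0483, 0.1354]
eef_rot: [0.0, 0.438, 0.899, -0.0]
wrist_force: [0.8, 0.6, -2.0]
opening: 0.178
gripper_force: 30.0
```

```bash
python3 - <<'E'
from h import *
from scipy.optimize import least_squares
y,zz=yaw_now();o=ctrl.get_obs();t=np.array(o['position']);print(y,zz,t,o['wrist_force'])
th=np.radians(38); ex=np.array([np.cos(th),np.sin(th)]); ey=np.array([-ex[1],ex[0]]); O=np.array([.5989,.2176])
a=np.radians(y); l=t[:2]+.098*np.array([np.cos(a),np.sin(a)])-O; print('leg in case',l@ex,l@ey)
for n in('wrist','top','scene'):
    p,d,m=snap(n,n+'6'); P=cloud(m,d).reshape(-1,3); q=P[:,:2]-O; c=np.c_[q@ex,q@ey]
    k=(abs(c[:,1])<.05)&(c[:,0]>-.23)&(c[:,0]<-.08)&(P[:,2]>.044)&(P[:,2]<.056)&(np.hypot(*(c-[l@ex,l@ey]).T)>.011); c=c[k]
    if k.sum()>20: print(n,least_squares(lambda a:np.hypot(c[:,0]-a[0],c[:,1]-a[1])-.029,[-.145,0],loss='soft_l1',f_scale=.002).x,k.sum(),c.min(0),c.max(0))
p=cv2.imread('pics/wrist6.png'); s=cv2.imread('pics/scene6.png')
cv2.imwrite('pics/c6.png',np.hstack([cv2.resize(p[0:250],(400,196)),cv2.resize(s[180:376,230:430],(400,392))[:196]]) if 0 else p)
E
```

```text
128.0371337405145 [ 9.73504352e-05 -1.48991870e-04 -9.99999984e-01] [0.54104293 0.04829668 0.13537601] [ 0.82084447  0.57340238 -2.04786401]
leg in case -0.14988903866662212 0.00020751657441013538
wrist [-0.14374049 -0.00039484] 1804 [-0.17471884 -0.04995033] [-0.08001824  0.04224786]
top [-0.14286795  0.00117815] 63 [-0.17317297 -0.03806437] [-0.08876392  0.02933448]
scene [-0.14265859  0.00028189] 129 [-0.17473031 -0.03049268] [-0.08027076  0.03818531]
```

View pics/c6.png

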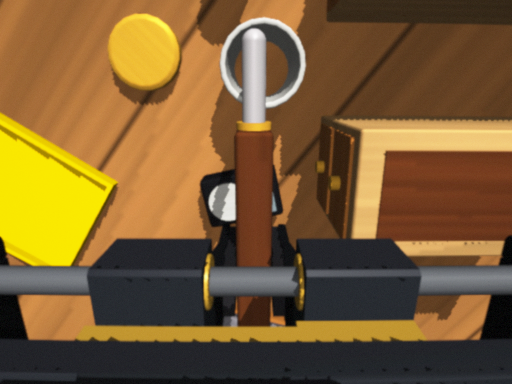

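The hood (262,62) now stands upright on the open table between the cap and the mouth. Lift the leg out and return the rod to its rest.

```bash
python3 - <<'E'
from h import *
plan([(.541,.0483,.295,128,6),(.59,-.10,.295,85,6),(.53,-.27,.295,32,7),(.4886,-.3599,.295,17.2,3)])
E
```

```text
[[0,0,-2.7,0,0,-0],[0,0,-2.6,0,0,-0],[0,0,-2.7,0,0,-0],[0,0.1,-2.6,0,0,-0],[0,0,-2.7,0,0,-0],[0,0,-2.7,0,0,-0],[-2.4,-0.9,0,0,0,7.2],[-2.6,-0.5,0,0,0,7.1]]
[[-2.6,-0.3,0,0,0,7.2],[-2.6,0.1,0,0,0,7.2],[-2.5,0.4,0,0,0,7.1],[-2.5,0.7,0,0,0,7.2],[-2.5,-0.6,0,0,0,7.6],[-2.6,-0.3,0,0,0,7.5],[-2.5,0,0,0,0,7.6],[-2.6,0.4,0,0,0,7.6]]
[[-2.5,0.7,0,0,0,7.5],[-2.4,1,0,0,0,7.6],[-2.2,1.3,0,0,0,7.6],[-2.7,1.8,0,0,0,4.9],[-2.6,2.1,0,0,0,5],[-2.4,2.2,0.1,0,0,4.9]]
end [ 0.4886 -0.3596  0.2945] 17.2
```

Request:
arm_command(series=[[[0,0,-1.5,0,0,0],[0,0,-2.5,0,0,0],[0,0,-3,0,0,0],[0,0,-3,0,0,0],[0,0,-3,0,0,0],[0,0,-3,0,0,0],[-2.4,-0.9,0,0,0,7.2],[-2.6,-0.5,0,0,0,7.1]]])

```text
t: 16.15
position: [0.5578, -0.0018, 0.2984]
eef_rot: [0.001, 0.548, 0.836, 0.002]
wrist_force: [-0.3, 0.0, -2.9]
opening: 0.182
gripper_force: 30.0
```

Request:
arm_command(series=[[[-2.6,-0.3,0,0,0,7.2],[-2.6,0.1,0,0,0,7.2],[-2.5,0.4,0,0,0,7.1],[-2.5,0.7,0,0,0,7.2],[-2.5,-0.6,0,0,0,7.6],[-2.6,-0.3,0,0,0,7.5],[-2.5,0,0,0,0,7.6],[-2.6,0.4,0,0,0,7.6]]])

```text
t: 16.95
position: [0.5546, -0.1987, 0.2968]
eef_rot: [0.0, 0.89, 0.457, 0.001]
wrist_force: [0.6, -0.7, -1.7]
opening: 0.179
gripper_force: 30.0
```

Request:
arm_command(series=[[[-2.5,0.7,0,0,0,7.5],[-2.4,1,0,0,0,7.6],[-2.2,1.3,0,0,0,7.6],[-2.7,1.8,0,0,0,4.9],[-2.6,2.1,0,0,0,5],[-2.4,2.2,0.1,0,0,4.9],[0,0,0,0,0,0],[0,0,0,0,0,0]]])

```text
t: 17.75
position: [0.4871, -0.361, 0.2956]
eef_rot: [-0.0, 0.989, 0.148, 0.001]
wrist_force: [0.6, 1.1, -1.7]
opening: 0.183
gripper_force: 30.0
```

```bash
python3 - <<'E'
from h import *
print(yaw_now())
plan([(.4886,-.3599,.20,17.2,4),(.4886,-.3599,.165,17.2,2),(.4886,-.3599,.1355,17.2,6)],q=.05)
E
```

```text
(np.float64(17.069175084663677), array([ 1.14219536e-03,  2.72914657e-04, -9.99999310e-01]))
[[0.05,0,2.4,0,0,-0],[0.05,-0.05,2.4,0,0,-0.1],[0,0,2.35,0,-0.1,0],[0.05,0,2.4,0,0,-0],[0,0,1.75,0,0,-0],[0,0,1.75,0,0,-0],[0,0,0.5,0,0,-0],[0,0,0.5,0,0,-0]]
[[0,0,0.5,0,0,-0],[0,0,0.45,0,0,-0],[0,0,0.5,0,0,-0],[0,0,0.5,0,0,-0]]
end [ 0.4884 -0.36    0.1356] 17.2
```

Request:
arm_command(series=[[[0.1,0,2.4,0,0,0],[0,0,2.4,0,0,0],[0,0,2.4,0,0,0],[0,0,2.4,0,0,0],[0,0,1.7,0,0,0],[0,0,1.7,0,0,0],[0,0,0.5,0,0,0],[0,0,0.5,0,0,0]]])

```text
t: 18.55
position: [0.4898, -0.3587, 0.1547]
eef_rot: [-0.0, 0.989, 0.15, 0.0]
wrist_force: [-0.3, -1.3, -1.8]
opening: 0.181
gripper_force: 30.0
```

Request:
arm_command(series=[[[0,0,0.5,0,0,0],[0,0,0.5,0,0,0],[0,0,0.5,0,0,0],[0,0,0.4,0,0,0],[0,0,0,0,0,0],[0,0,0,0,0,0]]])

```text
t: 19.15
position: [0.4887, -0.36, 0.1355]
eef_rot: [0.0, 0.989, 0.149, 0.0]
wrist_force: [0.0, -1.0, -1.4]
opening: 0.183
gripper_force: 30.0
```

Same pose as when grasped. Release, rise and check.

Request:
arm_command(series=[[[0,0,0,0,0,0],[0,0,0,0,0,0],[0,0,0,0,0,0],[0,0,0,0,0,0],[0,0,0,0,0,0],[0,0,0,0,0,0],[0,0,0,0,0,0],[0,0,0,0,0,0]]], gripper=1)

```text
t: 19.95
position: [0.4887, -0.3599, 0.1356]
eef_rot: [-0.0, 0.989, 0.149, 0.0]
wrist_force: [0.8, -0.4, 0.2]
opening: 0.819
gripper_force: 0.0
```

Request:
arm_command(series=[[[0,0,0,0,0,0],[0,0,0,0,0,0],[0,0,-1,0,0,0],[0,0,-2.5,0,0,0],[0,0,-2.7,0,0,0],[0,0,0,0,0,0],[0,0,0,0,0,0]]])

```text
t: 20.65
position: [0.4891, -0.3602, 0.1986]
eef_rot: [0.0, 0.989, 0.149, 0.001]
wrist_force: [0.2, 0.2, 0.2]
opening: 0.999
gripper_force: 0.0
```

```bash
python3 - <<'E'
from h import *
p,d,m=snap('wrist','w7'); print(yaw_now(),ctrl.get_obs()['position'],ctrl.get_obs()['opening'])
P=cloud(m,d).reshape(-1,3)
k=(abs(P[:,0]-.49)<.13)&(abs(P[:,1]+.355)<.08)&(P[:,2]>.1615)&(P[:,2]<.175)
Q=(P[k,:2]*1000).astype(np.float32); print(k.sum(),cv2.minAreaRect(Q),P[k,2].max(),np.median(P[k,2]))
th=np.radians(38); ex=np.array([np.cos(th),np.sin(th)])
h=np.array([.5989,.2176])-.1428*ex; print('hood',h)
plan([(.50,-.34,.28,17.2,3),(.58,-.12,.28,60,8),(*h,.28,128,12),(*h,.12,128,4)])
E
```

```text
(np.float64(17.177565662687147), array([ 2.28151569e-04,  3.50772523e-04, -9.99999912e-01])) [ 0.4886604  -0.35969201  0.19759555] 0.9949192321850717
4458 ((493.94244384765625, -359.18487548828125), (175.47732543945312, 16.071414947509766), 17.12375831604004) 0.16909240593812774 0.16665181790084135
hood [0.48637206 0.12968354]
[[0.6,-0.5,-2.7,0,0,-0],[0.5,-0.5,-2.8,0,0,-0],[0.6,-0.5,-2.7,0,0,-0],[1.8,-2.3,0,0,0,-5.4],[1.9,-2.2,0,0,0,-5.3],[2.2,-2,0,0,0,-5.4],[2.3,-1.7,0,0,0,-5.3],[2.5,-1.6,0,0,0,-5.4]]
[[2.7,-1.2,0,0,0,-5.3],[2.7,-1.1,0,0,0,-5.4],[2.8,-0.8,0,0,0,-5.3],[1.4,-1.7,0,0,0,-5.7],[1.6,-1.6,0,0,0,-5.6],[1.7,-1.4,0,0,0,-5.7],[1.9,-1.2,0,0,0,-5.7],[1.9,-1,0,0,0,-5.6]]
[[2.1,-0.9,0,0,0,-5.7],[2.1,-0.6,0,0,0,-5.7],[2.2,-0.4,0,0,0,-5.6],[2.2,-0.2,0,0,0,-5.7],[2.2,0,0,0,0,-5.7],[2.2,0.2,0,0,0,-5.7],[2.2,0.5,0,0,0,-5.6],[0,0,4,0,0,-0]]
[[0,0,4,0,0,-0],[0,0,4,0,0,-0],[0,0,4,0,0,-0]]
end [0.4865 0.1296 0.1198] 128.0
```

The rod is home: same height and yaw. Next, move above the hood with the fingers closing across the gap direction, and check the drawer knob clearance.

```bash
python3 - <<'E'
from h import *
th=np.radians(38); ex=np.array([np.cos(th),np.sin(th)]); ey=np.array([-ex[1],ex[0]]); O=np.array([.5989,.2176])
for f in('wrist6','top6','scene6'):
    p,d,m=load(f); P=cloud(m,d).reshape(-1,3); q=P[:,:2]-O; c=np.c_[q@ex,q@ey]
    k=(abs(c[:,1])>.04)&(abs(c[:,1])<.115)&(c[:,0]<-.08)&(c[:,0]>-.125)&(P[:,2]>.02)&(P[:,2]<.122)
    for z0 in np.arange(.02,.12,.02):
        s=k&(P[:,2]>z0)&(P[:,2]<z0+.02)
        if s.sum()>5: print(f,round(z0,2),s.sum(),'minx',np.percentile(c[s,0],[0,2,10]).round(4))
plan([(.51,-.32,.26,20,3),(.58,-.12,.26,32,6),(.57,.03,.26,38,4),(.4864,.1297,.15,38,5)])
E
```

```text
wrist6 0.02 592 minx [-0.0988 -0.0985 -0.096 ]
wrist6 0.04 594 minx [-0.0929 -0.0927 -0.0926]
wrist6 0.06 569 minx [-0.0987 -0.0929 -0.0927]
wrist6 0.08 1038 minx [-0.0988 -0.0985 -0.0951]
wrist6 0.1 3061 minx [-0.0931 -0.0926 -0.0917]
scene6 0.1 241 minx [-0.0905 -0.0897 -0.0886]
[[1.1,-1.1,-2.1,0,0,-0.9],[1.1,-1,-2.1,0,0,-1],[1.1,-1,-2,0,0,-0.9],[2.2,-2.7,0,0,0,-2],[2.4,-2.7,0,0,0,-2],[2.4,-2.6,0,0,0,-2],[2.5,-2.5,0,0,0,-2],[2.6,-2.4,0,0,0,-2]]
[[2.6,-2.3,0,0,0,-2],[1.8,-3.3,0,0,0,-1.5],[1.8,-3.3,0,0,0,-1.5],[2,-3.2,0,0,0,-1.5],[2,-3.1,0,0,0,-1.5],[-0.1,-2.6,2.2,0,0,-0],[-0.1,-2.6,2.2,0,0,-0],[-0.1,-2.6,2.2,0,0,-0]]
[[0,-2.6,2.2,0,0,-0],[-0.1,-2.6,2.2,0,0,-0]]
end [0.4868 0.1297 0.1498] 38.0
```

Request:
arm_command(series=[[[1.1,-1.1,-2.1,0,0,-0.9],[1.1,-1,-2.1,0,0,-1],[1.1,-1,-2,0,0,-0.9],[2.2,-2.7,0,0,0,-2],[2.4,-2.7,0,0,0,-2],[2.4,-2.6,0,0,0,-2],[2.5,-2.5,0,0,0,-2],[2.6,-2.4,0,0,0,-2]]], gripper=1)

```text
t: 21.5
position: [0.5684, -0.1512, 0.2585]
eef_rot: [-0.0, 0.966, 0.259, -0.001]
wrist_force: [0.0, -0.3, -0.7]
opening: 1.006
gripper_force: 0.0
```

Request:
arm_command(series=[[[2.6,-2.3,0,0,0,-2],[1.8,-3.3,0,0,0,-1.5],[1.8,-3.3,0,0,0,-1.5],[2,-3.2,0,0,0,-1.5],[2,-3.1,0,0,0,-1.5],[-0.1,-2.6,2.2,0,0,0],[-0.1,-2.6,2.2,0,0,0],[-0.1,-2.6,2.2,0,0,0]]])

```text
t: 22.3
position: [0.5182, 0.09, 0.1917]
eef_rot: [0.0, 0.945, 0.326, -0.001]
wrist_force: [0.1, 1.0, -0.3]
opening: 1.0
gripper_force: 0.0
```

Request:
arm_command(series=[[[0,-2.6,2.2,0,0,0],[-0.1,-2.6,2.2,0,0,0],[0,0,0,0,0,0],[0,0,0,0,0,0]]])

```text
t: 22.7
position: [0.486, 0.1295, 0.1486]
eef_rot: [0.0, 0.945, 0.326, -0.001]
wrist_force: [0.6, -0.1, -0.0]
opening: 0.998
gripper_force: 0.0
```

```bash
python3 - <<'E'
from h import *
from scipy.optimize import least_squares
y,zz=yaw_now();o=ctrl.get_obs();t=np.array(o['position']);print(y,zz,t,o['opening'],o['qpos'])
th=np.radians(38); ex=np.array([np.cos(th),np.sin(th)]); ey=np.array([-ex[1],ex[0]]); O=np.array([.5989,.2176])
l=t[:2]-O; print('tcp in case',l@ex,l@ey)
for n in('wrist','scene','top'):
    p,d,m=snap(n,n+'8'); P=cloud(m,d).reshape(-1,3); q=P[:,:2]-O; c=np.c_[q@ex,q@ey]
    k=(abs(c[:,1])<.05)&(c[:,0]>-.20)&(c[:,0]<-.10)&(P[:,2]>.044)&(P[:,2]<.054); c=c[k]
    if k.sum()>20: print(n,least_squares(lambda a:np.hypot(c[:,0]-a[0],c[:,1]-a[1])-.029,[-.145,0],loss='soft_l1',f_scale=.002).x,k.sum(),c.min(0),c.max(0))
E
```

```text
38.04768218191917 [-0.00183363 -0.00120281 -0.9999976 ] [0.48595099 0.12945367 0.1485588 ] 0.9976813933189775 [-0.79437706  0.05663411  0.49966909  1.92076414 -0.02874855  1.17335885
 -1.19093533]
tcp in case -0.14327333014547794 7.810072005770552e-05
wrist [-1.43353010e-01 -2.41466104e-05] 1198 [-0.17437857 -0.03046501] [-0.11257175  0.03035747]
scene [-0.14277765  0.00027806] 132 [-0.17419075 -0.02914051] [-0.11265246  0.02966716]
top [-0.14343739  0.00096813] 106 [-0.17332995 -0.02962777] [-0.11593159  0.03174222]
```

View pics/wrist8.png

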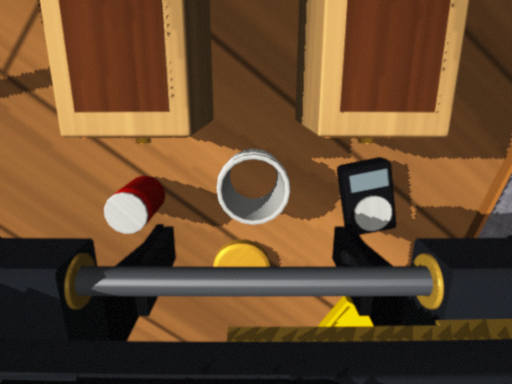

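The wrist view shows the hood ring (253,187) centred between the open fingers, with the canister at (130,205) and the meter at (368,195), both outside the fingers. Descend with a small offset away from the cases.

```bash
python3 -c "
from h import *
p,d,m=load('wrist8'); print(m['world_from_camera'][:3,3]-np.array([.486,.1295,.1486]))"
```

```text
[0.0621156  0.04773495 0.16180887]
```

Request:
arm_command(series=[[[-0.3,0,2,0,0,0],[0,0,2,0,0,0],[0,0,2,0,0,0],[0,0,2,0,0,0],[0,0,1,0,0,0],[0,0,1,0,0,0],[0,0,0,0,0,0]]])

```text
t: 23.55
position: [0.4843, 0.1271, 0.0489]
eef_rot: [0.0, 0.946, 0.325, -0.001]
wrist_force: [-0.5, -0.4, 0.6]
opening: 1.004
gripper_force: 0.0
```

Request:
arm_command(series=[[[0,0,1,0,0,0],[0,0,0.8,0,0,0],[0,0,0.6,0,0,0],[0,0,0,0,0,0]]])

```text
t: 23.95
position: [0.4838, 0.1274, 0.0246]
eef_rot: [0.0, 0.946, 0.325, -0.001]
wrist_force: [-0.8, -0.4, -0.1]
opening: 0.999
gripper_force: 0.0
```

Request:
arm_command(series=[[[0,0,0,0,0,0],[0,0,0,0,0,0],[0,0,0,0,0,0],[0,0,0,0,0,0],[0,0,0,0,0,0],[0,0,0,0,0,0],[0,0,0,0,0,0],[0,0,0,0,0,0]]], gripper=-1)

```text
t: 24.75
position: [0.4847, 0.1278, 0.0259]
eef_rot: [-0.0, 0.946, 0.325, 0.0]
wrist_force: [-0.9, -0.2, 3.3]
opening: 0.694
gripper_force: 29.8
```

Request:
arm_command(series=[[[0,0,-0.3,0,0,0],[0,0,-0.5,0,0,0],[0,0,-1,0,0,0],[0,0,-1.5,0,0,0],[0,0,-2,0,0,0],[0,0,-2,0,0,0],[0,0,0,0,0,0]]])

```text
t: 25.45
position: [0.4868, 0.1283, 0.1017]
eef_rot: [-0.0, 0.946, 0.325, 0.003]
wrist_force: [0.9, 0.6, 0.1]
opening: 0.698
gripper_force: 30.0
```

```bash
python3 - <<'E'
from h import *
print(yaw_now(),ctrl.get_obs()['opening'],ctrl.get_obs()['gripper_force'],ctrl.get_obs()['position'])
plan([(.56,.04,.17,34,7),(.567,-.153,.13,21.7,10)])
s=snap('scene','s9')[0]; cv2.imwrite('pics/c9.png',cv2.resize(s[150:384,220:460],(720,600))[:,:,::-1])
E
```

```text
(np.float64(37.95955974522373), array([ 0.0054624 ,  0.00281552, -0.99998112])) 0.6978090234984458 29.950303590667318 [0.48678636 0.12830718 0.10171373]
[[0.1,1.6,-1,0,0,0.6],[0,1.7,-0.9,0,-0.1,0.5],[0.1,1.6,-1,0,0,0.6],[0.1,1.7,-1,0,-0.1,0.6],[0.1,1.6,-1,0,0,0.5],[0.2,1.6,-0.9,0,-0.1,0.6],[0.1,1.7,-1,0.1,0,0.6],[-1,1.6,0.4,0,0,1.2]]
[[-1,1.7,0.4,0,0,1.3],[-1,1.7,0.4,0,0,1.2],[-0.9,1.7,0.4,0,0,1.2],[-0.8,1.7,0.4,0,0,1.2],[-0.9,1.7,0.4,0,0,1.3],[-0.8,1.8,0.4,0,0,1.2],[-0.7,1.7,0.4,0,0,1.2],[-0.8,1.8,0.4,-0.1,0,1.2]]
[[-0.7,1.8,0.4,0,0,1.3]]
end [ 0.5665 -0.1529  0.1297] 21.7
```

View pics/c9.png

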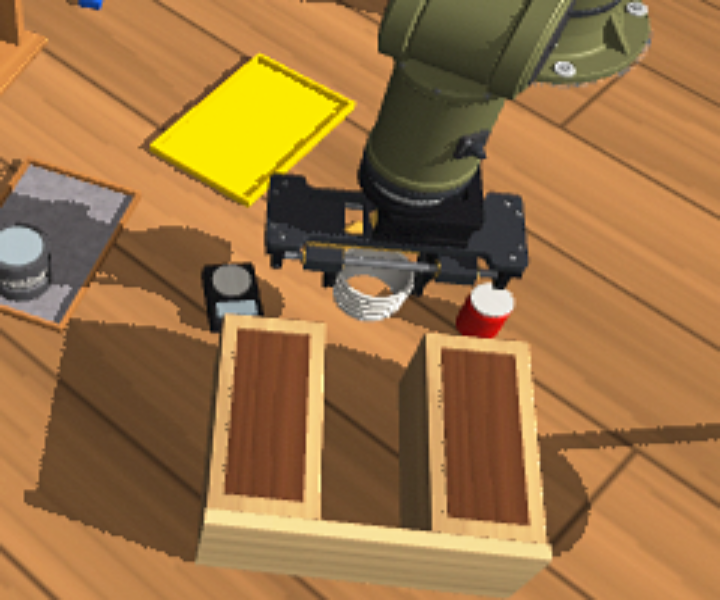

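The hood (373,285) is held between the fingers; the canister and meter are where they were. Carry it over the empty half of the tray.

Request:
arm_command(series=[[[0,0,-2,0,0,0],[0,0,-2,0,0,0],[0,1.5,-1.5,0,0,0.5],[0.2,2.3,-1,0,0,0.8],[0.2,2.6,0,0,0,0.9],[0.2,2.6,0,0,0,0.9],[0.2,2.6,0,0,0,0.9],[-1,1.6,0,0,0,1.2]]])

```text
t: 26.3
position: [0.5611, 0.0188, 0.1624]
eef_rot: [0.001, 0.96, 0.281, -0.001]
wrist_force: [0.6, 0.1, -1.8]
opening: 0.696
gripper_force: 30.0
```

Request:
arm_command(series=[[[-1,1.7,0.4,0,0,1.3],[-1,1.7,0.4,0,0,1.2],[-0.9,1.7,0.4,0,0,1.2],[-0.8,1.7,0.4,0,0,1.2],[-0.9,1.7,0.4,0,0,1.3],[-0.8,1.8,0.4,0,0,1.2],[-0.7,1.7,0.4,0,0,0.9],[-0.5,1,0.4,0,0,0]]])

```text
t: 27.1
position: [0.565, -0.1283, 0.1313]
eef_rot: [0.0, 0.978, 0.211, -0.0]
wrist_force: [0.5, -0.7, -1.8]
opening: 0.697
gripper_force: 30.0
```

```bash
python3 - <<'E'
from h import *
o=ctrl.get_obs();print(yaw_now(),o['gripper_force'],o['position'])
plan([(.563,-.1545,.12,21.7,6),(.563,-.1545,.042,21.7,5)],q=.1)
E
```

```text
(np.float64(24.326832625702366), array([ 1.83354010e-04, -8.74725547e-04, -9.99999601e-01])) 29.95105525595136 [ 0.5649839  -0.12830165  0.13131168]
[[-0.2,0.4,0.2,0,0,0.4],[-0.2,0.4,0.2,0,0,0.5],[-0.2,0.4,0.2,0,0,0.4],[-0.2,0.3,0.2,0,0,0.5],[-0.2,0.4,0.1,0,0,0.4],[-0.2,0.4,0.2,0.1,0,0.4],[0,0,1.6,0,0,0],[0,0,1.5,0,0,0]]
[[0,0,1.6,0,0,0],[0,0,1.6,0,0,0],[0,0,1.5,0,0,0]]
end [ 0.563  -0.1541  0.0423] 21.7
```

Request:
arm_command(series=[[[-0.3,0.6,0.3,0,0,0.7],[-0.3,0.6,0.3,0,0,0.7],[-0.3,0.6,0.3,0,0,0.7],[-0.3,0.5,0.2,0,0,0.5],[0,0,1.5,0,0,0],[0,0,1.5,0,0,0],[0,0,1.5,0,0,0],[0,0,0,0,0,0]]])

```text
t: 27.9
position: [0.561, -0.1503, 0.0722]
eef_rot: [-0.001, 0.982, 0.19, -0.003]
wrist_force: [-0.2, 0.3, -0.6]
opening: 0.694
gripper_force: 30.0
```

```bash
python3 - <<'E'
from h import *
from scipy.optimize import least_squares
y,_=yaw_now();o=ctrl.get_obs();t=np.array(o['position']);print(y,t)
tc=np.array([.6085,-.1368]);a=np.radians(21.7);ex=np.array([np.cos(a),np.sin(a)]);ey=np.array([-ex[1],ex[0]])
for n in('wrist','top','scene'):
    p,d,m=snap(n,n+'10'); P=cloud(m,d).reshape(-1,3); q=P[:,:2]-t[:2]; b=np.radians(y)
    X=q@[np.cos(b),np.sin(b)]; Y=q@[-np.sin(b),np.cos(b)]; Z=P[:,2]-t[2]
    k=(abs(Y)<.024)&(abs(X)<.045)&(Z>.015)&(Z<.04)&(np.hypot(X-.003,Y)>.02)
    if k.sum()>30:
        A=np.c_[X[k],Y[k],np.ones(k.sum())]; c,*_=np.linalg.lstsq(A,Z[k],rcond=None)
        s=k&(abs(Z-.0245)<.006); f=least_squares(lambda v:np.hypot(X[s]-v[0],Y[s]-v[1])-.029,[.003,0],loss='soft_l1',f_scale=.002).x
        w=t[:2]+f[0]*np.array([np.cos(b),np.sin(b)])+f[1]*np.array([-np.sin(b),np.cos(b)])-tc
        front=k&(X>.02); back=k&(X<-.015)
        print(n,k.sum(),'ctr rel tcp',f,'in tray',w@ex,w@ey,'Zmax front/back',[np.percentile(Z[s],95) if s.sum() else 0 for s in(front,back)])
cv2.imwrite('pics/c10.png',cv2.imread('pics/wrist10.png'))
E
```

```text
21.91471703572274 [ 0.56100668 -0.15033526  0.07224589]
wrist 2750 ctr rel tcp [ 0.00217772 -0.00089736] in tray -0.046951135376170024 0.004095257999576432 Zmax front/back [np.float64(0.024306607249952934), np.float64(0.024419986607067602)]
scene 94 ctr rel tcp [ 0.00408784 -0.00083557] in tray -0.04504126374302525 0.004164204356911909 Zmax front/back [np.float64(0.025945050382104533), np.float64(0.02574759973365539)]
```

View pics/c10.png

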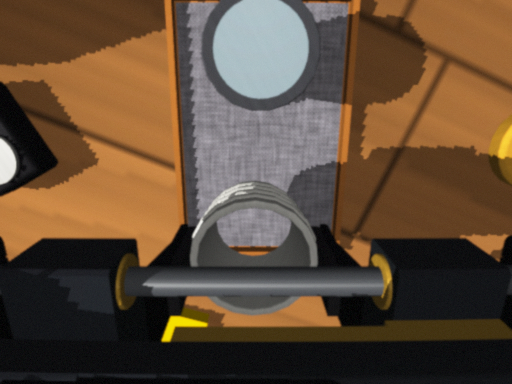

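The wrist view shows the hood (253,250) level in the fingers over the empty half, with the lens (260,50) clear. Lower gently.

Request:
arm_command(series=[[[0,0.2,0.8,0,0,0],[0,0.1,1,0,0,0],[0,0,1,0,0,0],[0,0,0.6,0,0,0],[0,0,0.3,0,0,0],[0,0,0.2,0,0,0],[0,0,0.2,0,0,0],[0,0,0.1,0,0,0]]])

```text
t: 28.85
position: [0.5645, -0.1543, 0.0336]
eef_rot: [0.0, 0.982, 0.19, 0.0]
wrist_force: [-0.1, 0.1, -1.3]
opening: 0.697
gripper_force: 30.0
```

Request:
arm_command(series=[[[0,0,0.1,0,0,0],[0,0,0,0,0,0],[0,0,0,0,0,0]]])

```text
t: 29.15
position: [0.5645, -0.1543, 0.0327]
eef_rot: [-0.0, 0.982, 0.19, 0.0]
wrist_force: [0.4, -0.5, -1.0]
opening: 0.699
gripper_force: 30.0
```

Still about 3 mm up; continue down until contact.

Request:
arm_command(series=[[[0,0,0.1,0,0,0],[0,0,0.1,0,0,0],[0,0,0,0,0,0],[0,0,0,0,0,0]]])

```text
t: 29.55
position: [0.5643, -0.1543, 0.0305]
eef_rot: [-0.0, 0.982, 0.19, -0.0]
wrist_force: [-0.8, -0.1, -1.4]
opening: 0.7
gripper_force: 30.0
```

Request:
arm_command(series=[[[0,0,0.1,0,0,0],[0,0,0,0,0,0],[0,0,0,0,0,0]]])

```text
t: 29.85
position: [0.5645, -0.1544, 0.0299]
eef_rot: [-0.0, 0.982, 0.19, 0.0]
wrist_force: [-1.2, -0.2, 2.9]
opening: 0.699
gripper_force: 29.8
```

Contact (+3 N). Release, rise, and check everything.

Request:
arm_command(series=[[[0,0,0,0,0,0],[0,0,0,0,0,0],[0,0,0,0,0,0],[0,0,0,0,0,0],[0,0,0,0,0,0],[0,0,0,0,0,0],[0,0,0,0,0,0],[0,0,0,0,0,0]]], gripper=1)

```text
t: 30.65
position: [0.5643, -0.1543, 0.0295]
eef_rot: [-0.0, 0.982, 0.19, 0.0]
wrist_force: [-0.8, 0.1, -0.7]
opening: 1.001
gripper_force: 0.0
```

Request:
arm_command(series=[[[0,0,-0.8,0,0,0],[0,0,-1.5,0,0,0],[0,0,-2.5,0,0,0],[0,0,-3,0,0,0],[0,0,-3,0,0,0],[0,0,-3,0,0,0],[0,0,-2,0,0,0],[0,0,0,0,0,0]]])

```text
t: 31.45
position: [0.5665, -0.1553, 0.1923]
eef_rot: [0.001, 0.982, 0.19, 0.004]
wrist_force: [1.3, -0.9, -0.4]
opening: 0.999
gripper_force: 0.0
```

Request:
arm_command(series=[[[-1.5,-3,-1,0,0,0],[-1.5,-3,0,0,0,0],[-1.5,-3,0,0,0,0],[0,-3,0,0,0,0],[0,0,0,0,0,0],[0,0,0,0,0,0]]])

```text
t: 32.05
position: [0.4777, -0.0594, 0.1975]
eef_rot: [-0.0, 0.982, 0.19, 0.0]
wrist_force: [0.3, 0.9, 1.0]
opening: 1.0
gripper_force: 0.0
```

```bash
python3 - <<'E'
from h import *
from scipy.optimize import least_squares
print(ctrl.get_obs()['position'],ctrl.get_obs()['t'])
tc=np.array([.6085,-.1368]);a=np.radians(21.7);ex=np.array([np.cos(a),np.sin(a)]);ey=np.array([-ex[1],ex[0]])
for n in('top','scene'):
    p,d,m=snap(n,n+'11'); P=cloud(m,d).reshape(-1,3); q=P[:,:2]-tc; X=q@ex; Y=q@ey; Z=P[:,2]
    k=(abs(Y)<.045)&(X<0)&(X>-.09)&(Z>.046)&(Z<.07)
    print(n,k.sum(),least_squares(lambda v:np.hypot(X[k]-v[0],Y[k]-v[1])-.029,[-.045,0],loss='soft_l1',f_scale=.002).x,Z[k].max())
    k=(abs(P[:,0]-.49)<.13)&(abs(P[:,1]+.355)<.08)&(P[:,2]>.161)&(P[:,2]<.172)
    Q=(P[k,:2]*1000).astype(np.float32); print('handle',k.sum(),cv2.minAreaRect(Q))
s=cv2.imread('pics/scene11.png'); cv2.imwrite('pics/c11.png',cv2.resize(s[90:350,130:420],(669,600)))
E
```

```text
[ 0.47766799 -0.0594447   0.19752471] 32.05
top 57 [-0.04540065  0.00222137] 0.05780842853810009
handle 429 ((490.550537109375, -353.61663818359375), (176.79525756835938, 31.971044540405273), 17.31447410583496)
scene 133 [-0.04443836  0.00064285] 0.05798502116466653
handle 247 ((481.51324462890625, -361.99517822265625), (157.93569946289062, 19.3804931640625), 15.954455375671387)
```

View pics/c11.png

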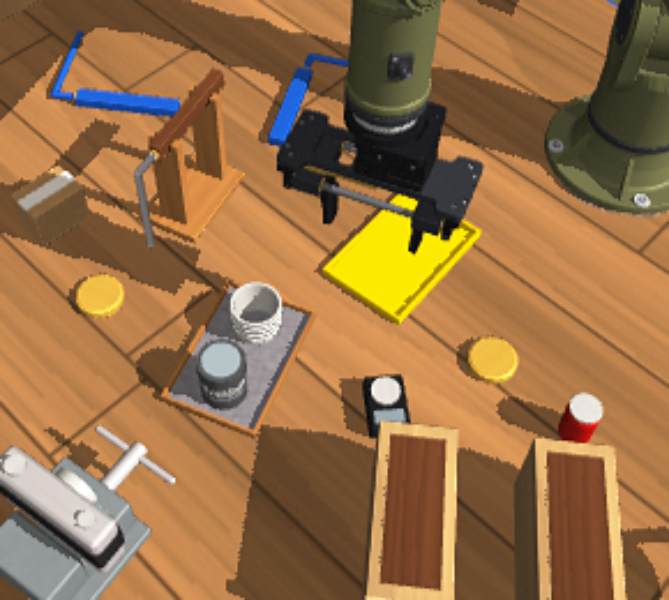

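The hood stands upright in the tray at (256,310), the rod lies in the rest at (190,110) with its leg down, the bystanders are in place, and the gripper is clear. Hand in.

```bash
python3 -c "
from h import *
print(job_done())"
```

```text
the job is handed in; nothing more can be done
None
```

The job is handed in (no verdict was returned): the hood was pulled out with the rod and stands narrow end down in the tray's empty half, about 1–2 mm off its centre by camera; the rod is back in its rest, no bystander looked moved in the last picture, and it took about 32 s.

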